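# Dressing jars back in their tray by size

## Task

Put the four steel dressing jars back in the blue tray, upright, one in each cream holder, in order of size: the smallest beside the forceps pot, each next one larger, the largest farthest from the forceps. Set them down rather than dropping them, never tip one over, and leave the brown bottle standing where it is.

Things in the scene. Friction and masses are not known exactly. Their poses are not given: they have to be found in the camera images.
- jar_50: smallest of four round stainless-steel dressing jars, 45 mm across, 50 mm at the locked-on lid (8 mm thick), 48 mm high to the lid's top; on it a stem 15 mm across, 10 mm high, bears a black knob 24 mm across, 20 mm high, its top 78 mm above the underside. Loose, 0.1 to 0.55 kg; starts upright on the counter on the robot's side of the tray. Origin: centre of the underside, z up
- jar_60: second smallest of four round stainless-steel dressing jars, 55 mm across, 60 mm at the locked-on lid (8 mm thick), 62 mm high to the lid's top; on it a stem 15 mm across, 10 mm high, bears a black knob 24 mm across, 20 mm high, its top 92 mm above the underside. Loose, 0.1 to 0.55 kg; starts upright on the counter on the robot's side of the tray. Origin: centre of the underside, z up
- jar_70: second largest of four round stainless-steel dressing jars, 65 mm across, 70 mm at the locked-on lid (8 mm thick), 76 mm high to the lid's top; on it a stem 15 mm across, 10 mm high, bears a black knob 24 mm across, 20 mm high, its top 106 mm above the underside. Loose, 0.1 to 0.55 kg; starts upright on the counter on the robot's side of the tray. Origin: centre of the underside, z up
- jar_80: largest of four round stainless-steel dressing jars, 75 mm across, 80 mm at the locked-on lid (8 mm thick), 90 mm high to the lid's top; on it a stem 15 mm across, 10 mm high, bears a black knob 24 mm across, 20 mm high, its top 120 mm above the underside. Loose, 0.1 to 0.55 kg; starts upright on the counter on the robot's side of the tray. Origin: centre of the underside, z up
- holder_a: one of four identical shallow square cream holders, 102 mm square outside, 96 mm inside, walls 22 mm high, floor 3 mm thick; fixed (clipped into a low blue tray on the counter, its rim no higher than 28 mm above the counter). The four stand in one straight row, centres about 108 mm apart; which letter stands where in the row changes from start to start. Origin: centre of the underside, 6 mm above the counter, z up, x across the row, y along the row
- holder_b: one of four identical shallow square cream holders, 102 mm square outside, 96 mm inside, walls 22 mm high, floor 3 mm thick; fixed (clipped into a low blue tray on the counter, its rim no higher than 28 mm above the counter). The four stand in one straight row, centres about 108 mm apart; which letter stands where in the row changes from start to start. Origin: centre of the underside, 6 mm above the counter, z up, x across the row, y along the row
- holder_c: one of four identical shallow square cream holders, 102 mm square outside, 96 mm inside, walls 22 mm high, floor 3 mm thick; fixed (clipped into a low blue tray on the counter, its rim no higher than 28 mm above the counter). The four stand in one straight row, centres about 108 mm apart; which letter stands where in the row changes from start to start. Origin: centre of the underside, 6 mm above the counter, z up, x across the row, y along the row
- holder_d: one of four identical shallow square cream holders, 102 mm square outside, 96 mm inside, walls 22 mm high, floor 3 mm thick; fixed (clipped into a low blue tray on the counter, its rim no higher than 28 mm above the counter). The four stand in one straight row, centres about 108 mm apart; which letter stands where in the row changes from start to start. Origin: centre of the underside, 6 mm above the counter, z up, x across the row, y along the row
- forceps_pot: steel pot, 60 mm across the foot and 110 mm high, with a pair of ring-handled forceps standing in it, 210 mm high and 66 mm wide at the rings; fixed, on the counter in line with the row of holders, off one end of it, about 140 mm from the centre of the nearest holder; it may be at either end. (A white pump bottle, 172 mm high, stands likewise off the other end.) Origin: centre of the underside, on the counter
- bottle: brown antiseptic bottle with a white cap and a paper label, 60 mm across, 123 mm high, loose, standing among the jars; not to be moved. Origin: centre of the underside
There are look-alikes about, which are no part of the job. What is shaped like the jar_80 but green is not meant.

How it is judged (in metres and radians):
At the end, for the whole second after the job is handed in: Each jar stands upright (0.1 rad), still and let go, on a holder's floor (within 36 mm of its centre, 5 mm in height), and the row from the forceps pot reads smallest, second smallest, second largest, largest; the brown bottle stands within 30 mm of where it was (((horizontal distance between jar_50 and holder_a below 0.036 m and z of jar_50 in the frame of holder_a between -0.002 and 0.008 m) or (horizontal distance between jar_50 and holder_b below 0.036 m and z of jar_50 in the frame of holder_b between -0.002 and 0.008 m) or (horizontal distance between jar_50 and holder_c below 0.036 m and z of jar_50 in the frame of holder_c between -0.002 and 0.008 m) or (horizontal distance between jar_50 and holder_d below 0.036 m and z of jar_50 in the frame of holder_d between -0.002 and 0.008 m)) and horizontal distance between jar_50 and forceps_pot below 0.194 m and angle between each of jar_50, jar_60, jar_70, jar_80, bottle's own z axis and vertical below 0.1 rad and linear speed of each of jar_50, jar_60, jar_70, jar_80 below 0.02 m/s and contact force between the fingers and jar_50 below 0.1 N and ((horizontal distance between jar_60 and holder_a below 0.036 m and z of jar_60 in the frame of holder_a between -0.002 and 0.008 m) or (horizontal distance between jar_60 and holder_b below 0.036 m and z of jar_60 in the frame of holder_b between -0.002 and 0.008 m) or (horizontal distance between jar_60 and holder_c below 0.036 m and z of jar_60 in the frame of holder_c between -0.002 and 0.008 m) or (horizontal distance between jar_60 and holder_d below 0.036 m and z of jar_60 in the frame of holder_d between -0.002 and 0.008 m)) and horizontal distance between jar_60 and forceps_pot between 0.194 and 0.302 m and contact force between the fingers and jar_60 below 0.1 N and ((horizontal distance between jar_70 and holder_a below 0.036 m and z of jar_70 in the frame of holder_a between -0.002 and 0.008 m) or (horizontal distance between jar_70 and holder_b below 0.036 m and z of jar_70 in the frame of holder_b between -0.002 and 0.008 m) or (horizontal distance between jar_70 and holder_c below 0.036 m and z of jar_70 in the frame of holder_c between -0.002 and 0.008 m) or (horizontal distance between jar_70 and holder_d below 0.036 m and z of jar_70 in the frame of holder_d between -0.002 and 0.008 m)) and horizontal distance between jar_70 and forceps_pot between 0.302 and 0.41 m and contact force between the fingers and jar_70 below 0.1 N and ((horizontal distance between jar_80 and holder_a below 0.036 m and z of jar_80 in the frame of holder_a between -0.002 and 0.008 m) or (horizontal distance between jar_80 and holder_b below 0.036 m and z of jar_80 in the frame of holder_b between -0.002 and 0.008 m) or (horizontal distance between jar_80 and holder_c below 0.036 m and z of jar_80 in the frame of holder_c between -0.002 and 0.008 m) or (horizontal distance between jar_80 and holder_d below 0.036 m and z of jar_80 in the frame of holder_d between -0.002 and 0.008 m)) and horizontal distance between jar_80 and forceps_pot between 0.41 and 0.53 m and contact force between the fingers and jar_80 below 0.1 N and distance of bottle from where it was at the start of the episode below 0.03 m); the robot touches nothing.
It fails at once if a jar is tipped by more than 0.6 rad (angle between any of jar_50, jar_60, jar_70, jar_80's own z axis and vertical above 0.6 rad).
It fails at once if a jar is dropped from more than about 25 mm (it moves faster than 0.7 m/s while the fingers do not hold it) ((linear speed of jar_50 above 0.7 m/s and contact force between the fingers and jar_50 below 0.01 N) or (linear speed of jar_60 above 0.7 m/s and contact force between the fingers and jar_60 below 0.01 N) or (linear speed of jar_70 above 0.7 m/s and contact force between the fingers and jar_70 below 0.01 N) or (linear speed of jar_80 above 0.7 m/s and contact force between the fingers and jar_80 below 0.01 N)).
It fails at once if the brown bottle is knocked over or pushed more than 30 mm (angle between bottle's own z axis and vertical above 0.5 rad or distance of bottle from where it was at the start of the episode above 0.03 m).
It also fails if it takes over 112 s, if anything falls off the work surface, if the arm or the gripper's body presses on something with over 40 N, if the wrist force passes 120 N, or if a joint passes its speed limit or range.

## Robot

A 6-joint arm with a two-finger parallel gripper is mounted at the origin on the work surface. World frame = base frame: x ahead of the robot, y to its left, z up, the work surface at z = 0. Lengths are in m, angles in degrees, forces in N, time in s.
With the tool pointing down it reaches from about 0.275 to 0.725 m from the base axis. Payload 15.9 kg.
Tool frame: the origin (TCP) lies midway between the tips of the shut fingers; the grasp point (between the pads) lies 19 mm behind it; z points along the fingers, y is the direction in which the jaws open and shut (so a half turn about z gives the same grasp; the last joint's range is limited). The gripper opens to 85 mm and grips with 20 to 120 N. Pads are 22 mm wide; open, the fingers measure 114 mm over their backs; the gripper's body (76 mm by 85 mm) begins 54 mm behind the grasp point. The pads swing forward as they close: fully open they stand 13 mm farther back than shut.
Start: joints at [63.77, 12.198, -1.971, 75.831, 0, 90], TCP at [0.221, 0.449, 0.231] pointing down, gripper open.
Joint ranges: [-170.91, 170.91], [-42.67, 98.43], [-65.05, 77.54], [-120.47, 116.71], [-90, 82.35], [-180, 180]. Speed limits (degrees/s): [108.29, 108.29, 136.94, 147.25, 180, 180].

## Interface

Orientations are given as [roll, pitch, yaw] about the fixed x, y, z axes, in that order (R = Rz(yaw) Ry(pitch) Rx(roll)).
In Python, from workcell import r gives the robot as it stands.
- The arm moves only by the tool send_rows, never from a script. Its argument "increments" is a list of rows, each a list of 3 entries, a list of its own where there are three numbers: the turn, a rotation vector about the tool's x, y, z in degrees, then the shift along the tool's x, y, z in m, then the finger opening in m, from 0 to 0.0854. In form: [[[rx, ry, rz], [x, y, z], gripper], ...]. A call has 1 to 20 rows; each row is the pose to reach, as a shift and turn from the pose commanded when the call began, along the tool's axes at that moment; what a row does not reach only later rows make up. A row lasts 1/12 s, in which the tool goes at most 41.7 mm and 7.16 degrees, less where a joint would pass 70% of its speed; a pose out of reach is approached as far as the arm can. A call with a gripper value outside its range is refused whole. The fingers move at their own pace and stop on an object; the grip force is fixed at half the most. Time passes only in rows, so rows that repeat a pose let the fingers close. It gives the time, the measured TCP pose, the force and the opening at its end, in the units of the state.
- r.observe(): the state, without advancing time (a new reading comes with each control period).
- r.snapshot(name): name is "scene" or "top" or "wrist"; returns (picture, depth): 420x560x3 uint8, red, green, blue; 420x560 float32, m along the optical axis (not along the pixel's ray), 0 where there is no reading.
- r.camera_model(name): a dict with "mtx" (3x3 intrinsics, pixels), "world_to_cam" (4x4, takes a point from world to camera coordinates). Camera axes: x right, y down, z forward; pixel columns grow to the right and rows downward; lengths in m; the calibration is good to about 2 mm. A picture is of the moment at which its call begins: read the wrist's pose just before it. camera_model takes no time and is no camera call; for the wrist camera it gives the pose at the moment of the call.
- r.job_done(): hands the job in, once; it reports no verdict.
The state is a dict: "time_s": time; "joint_positions": joint angles; "joint_velocities": joint speeds; "effort": joint torques, N m; "tcp_pos": TCP position; "eef_rot": TCP orientation; "ft_force": force on the tool from outside, world axes, zero at the start; "ft_torque": the same for the moment, N m; "opening": opening from 0.0 (shut) to 1.0 (fully open).
Only numpy, scipy, OpenCV 4.12 (cv2) and the standard library are available. Lean on these libraries where they do the work, as an engineer would, in place of code of your own. Each camera call takes 0.05 s, during which the arm holds its last target.

## Working session

There is one attempt and no reset: what is moved stays moved. The work goes in short steps, Python scripts to look and compute and a tool call to move; the robot and the scene stay as the last step left them, time stands still between calls to the robot, and variables do not carry over. Pictures are saved under pics/ and viewed, and the job is handed in when it is done.

Besides the shell and the picture viewer there is one more tool, called after "Call:" by a JSON object that holds its "name" and its "arguments". send_rows: Moves the arm, as the interface text tells. Its arguments: {"type":"object","properties":{"increments":{"type":"array","items":{"type":"array"}}},"required":["increments"]}

```bash
mkdir -p pics; ls; python3 - <<'E'
from workcell import r
import cv2,numpy as np
print(r.observe())
for n in ["scene","top","wrist"]:
    m=r.camera_model(n);p,d=r.snapshot(n)
    cv2.imwrite(f"pics/{n}0.png",p[:,:,::-1]);np.savez(f"{n}0.npz",p=p,d=d,K=m["mtx"],T=m["world_to_cam"])
    print(n,np.round(m["mtx"],1).tolist(),np.round(m["world_to_cam"],3).tolist(),(d>0).mean())
E
```

```text
pics
{'time_s': 0.0, 'joint_positions': array([ 6.37683491e+01,  1.22230080e+01, -2.00697536e+00,  7.58300104e+01,
        7.53433528e-04,  8.99996892e+01]), 'joint_velocities': array([-0.01935013, -0.03190756,  0.03412794, -0.04687671, -0.06385457,
       -0.01430012]), 'effort': array([-5.18091547e-03, -6.86165500e+01,  4.87115300e+01,  1.78057922e-02,
       -5.69083804e-04, -2.65661072e-06]), 'tcp_pos': array([0.22085616, 0.44822318, 0.23084057]), 'eef_rot': array([-1.79940006e+02, -7.53758501e-04,  1.53768659e+02]), 'ft_force': array([0.2306424 , 0.84339831, 0.9124743 ]), 'ft_torque': array([-0.01761736, -0.03462646,  0.02578295]), 'opening': 0.9935621412912393}
scene [[459.6, 0.0, 277.0], [0.0, 459.6, 207.0], [0.0, 0.0, 1.0]] [[-0.677, 0.736, 0.003, 0.361], [0.544, 0.503, -0.671, -0.274], [-0.496, -0.453, -0.741, 1.558], [0.0, 0.0, 0.0, 1.0]] 0.9959906462585034
top [[419.7, 0.0, 275.5], [0.0, 419.7, 203.0], [0.0, 0.0, 1.0]] [[0.021, -1.0, -0.007, 0.018], [-0.996, -0.02, -0.092, 0.574], [0.092, 0.009, -0.996, 0.901], [0.0, 0.0, 0.0, 1.0]] 0.9959353741496598
wrist [[302.9, 0.0, 275.7], [0.0, 302.9, 209.9], [0.0, 0.0, 1.0]] [[0.442, 0.897, -0.001, -0.499], [0.857, -0.422, 0.296, -0.038], [0.265, -0.132, -0.955, 0.379], [0.0, 0.0, 0.0, 1.0]] 0.9958588435374149
```

View pics/top0.png

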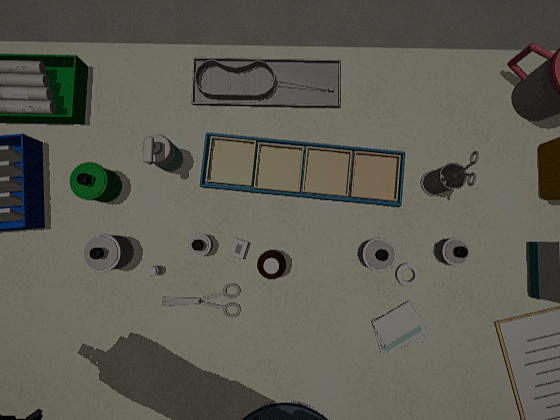

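View pics/scene0.png

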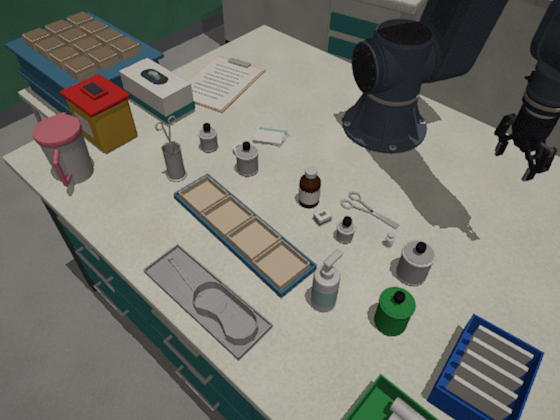

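View pics/wrist0.png

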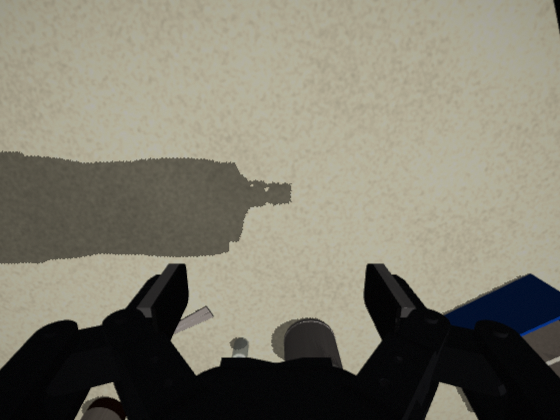

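The top view shows the arm's jars near (102,252), (201,244), (377,254) and (454,251). The green look-alike is at (90,180), the brown bottle at (271,264), the pump bottle at (160,152) and the forceps pot at (445,178). Next I'll measure them.

```bash
cat > h.py <<'E'
import numpy as np,cv2
def load(n):
    z=np.load(n);return z['p'],z['d'],z['K'],z['T']
def cloud(d,K,T):
    v,u=np.mgrid[:d.shape[0],:d.shape[1]]
    P=np.stack([(u-K[0,2])*d/K[0,0],(v-K[1,2])*d/K[1,1],d],-1)
    Ti=np.linalg.inv(T);return P@Ti[:3,:3].T+Ti[:3,3]
def ray(u,v,z,K,T):
    Ti=np.linalg.inv(T);q=Ti[:3,:3]@np.linalg.solve(K,[u,v,1.]);c=Ti[:3,3]
    return c+q*(z-c[2])/q[2]
E
python3 - <<'E'
from h import *
p,d,K,T=load('top0.npz');W=cloud(d,K,T)
print('table z',[np.round(W[v,u],3).tolist() for u,v in [(330,290),(140,330),(480,280)]])
for n,(u0,v0,R) in dict(big=(102,252,32),small=(201,244,22),c=(377,254,26),e=(454,251,24),bottle=(271,264,24),green=(92,182,34),forceps=(447,178,36),pump=(160,152,28)).items():
    s=np.s_[v0-R:v0+R,u0-R:u0+R];w=W[s].reshape(-1,3);z=w[:,2]
    zt=np.percentile(z[z>0.02],98) if (z>0.02).any() else 0
    k=w[z>zt-0.008]
    print(n,'top',zt.round(4),k.mean(0).round(4),len(k),'ext',np.ptp(k[:,:2],axis=0).round(3))
    # lid: histogram of heights
    h,e=np.histogram(z,bins=np.arange(0.01,0.24,0.004));i=np.argsort(h)[::-1][:3];
    for j in i:
        L=w[(z>e[j]-.002)&(z<e[j+1]+.002)]
        c,rd=cv2.minEnclosingCircle((L[:,:2]*1000).astype(np.float32));print('   z',e[j].round(3),h[j],'circ',np.round(c,1),round(rd,1))
hsv=cv2.cvtColor(p,cv2.COLOR_RGB2HSV)
m=((hsv[...,0]>8)&(hsv[...,0]<25)&(hsv[...,1]>60)).astype(np.uint8);m[:125]=0;m[210:]=0;m[:,:195]=0;m[:,410:]=0
m=cv2.morphologyEx(m,cv2.MORPH_OPEN,np.ones((3,3)))
n,l,st,cc=cv2.connectedComponentsWithStats(m)
for i in range(1,n):
    if st[i,4]>300: print(st[i],cc[i],ray(*cc[i],0.009,K,T).round(4), W[l==i].mean(0).round(4))
# tray blue rim
m=((hsv[...,0]>90)&(hsv[...,0]<115)&(hsv[...,1]>100)).astype(np.uint8);m[:120]=0;m[215:]=0;m[:,:190]=0;m[:,415:]=0
pts=np.argwhere(m)[:,::-1];rc=cv2.minAreaRect(pts.astype(np.float32));b=cv2.boxPoints(rc)
print([ray(*q,0.022,K,T).round(3).tolist() for q in b], W[m>0][:,2].max())
E
```

```text
table z [[0.384, -0.096, 0.001], [0.287, 0.324, 0.0], [0.413, -0.43, -0.001]]
big top 0.1209 [0.4639 0.3324 0.2331] 138 ext [0.04  0.373]
   z 0.09 661 circ [459.8 383.1] 39.8
   z 0.086 351 circ [459.7 383.3] 40.2
   z 0.118 82 circ [459.9 383.2] 11.8
small top 0.9499 [0.4887 0.0212 0.9499] 13 ext [0. 0.]
   z 0.046 204 circ [480.7 190.7] 25.0
   z 0.05 67 circ [480.4 190.7] 24.4
   z 0.074 61 circ [479.8 190.8] 11.6
c top 0.1083 [ 0.4706 -0.1638  0.1955] 122 ext [0.032 0.219]
   z 0.074 483 circ [ 468.  -187.1] 34.9
   z 0.078 241 circ [ 468.2 -186.8] 34.5
   z 0.102 58 circ [ 468.2 -186.8] 11.8
e top 0.0936 [ 0.4784 -0.3306  0.1362] 115 ext [0.021 0.383]
   z 0.062 326 circ [ 477.1 -351. ] 30.5
   z 0.058 158 circ [ 477.2 -351.7] 30.5
   z 0.09 85 circ [ 477.2 -350.9] 11.4
bottle top 0.1261 [0.4455 0.0346 0.1643] 218 ext [0.061 0.03 ]
   z 0.086 133 circ [443.3  35.1] 28.8
   z 0.09 122 circ [443.1  35.6] 27.3
   z 0.122 119 circ [443.2  35.2] 15.7
green top 0.1206 [0.591  0.3621 0.2345] 129 ext [0.13  0.408]
   z 0.09 673 circ [607.9 418.5] 39.7
   z 0.086 288 circ [608.4 418.8] 40.1
   z 0.118 75 circ [607.7 419.2] 11.7
forceps top 0.2096 [ 0.5979 -0.2502  0.3709] 86 ext [0.17  0.355]
   z 0.106 90 circ [ 630.4 -328.1] 27.9
   z 0.11 50 circ [ 630.4 -328.1] 27.9
   z 0.082 44 circ [ 630.3 -327.9] 26.3
pump top 0.1737 [0.6516 0.2611 0.2035] 262 ext [0.194 0.261]
   z 0.118 193 circ [672.8 272.2] 28.7
   z 0.17 165 circ [659.  271.9] 24.7
   z 0.114 102 circ [672.9 271.6] 29.3
[269 145  34  31 578] [288.3633218  156.30276817] [0.6825 0.0026 0.009 ] [0.6815 0.0028 0.0138]
[ 303  147   49   49 2013] [327.37108793 170.67312469] [ 0.6512 -0.0863  0.009 ] [ 0.6502 -0.0856  0.0151]
[ 350  151   50   50 2168] [374.69188192 175.69787823] [ 0.6418 -0.1933  0.009 ] [ 0.6413 -0.1924  0.0128]
[[0.608, 0.2, 0.022], [0.732, 0.193, 0.022], [0.695, -0.26, 0.022], [0.572, -0.247, 0.022]] 0.949889470845935
```

```bash
python3 - <<'E'
from h import *
p,d,K,T=load('top0.npz')
c=p[120:320,60:500];cv2.imwrite('pics/crop0.png',cv2.resize(c,(792,360),interpolation=cv2.INTER_CUBIC)[:,:,::-1])
E
```

```text
(no output)
```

View pics/crop0.png

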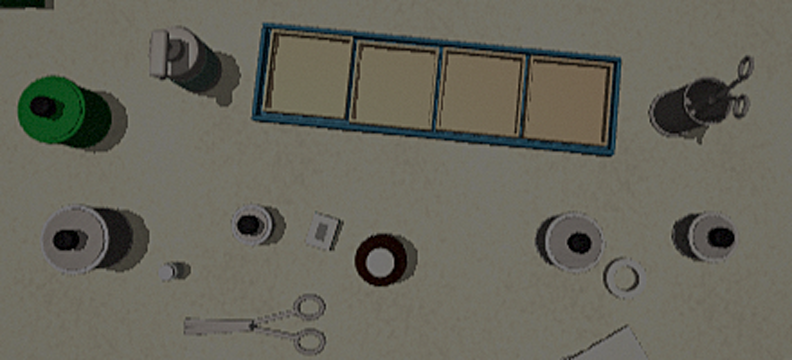

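Choices, listed by top-view pixel and checked in the close crop:
- **jar_80:** (102,252), lid radius 40 mm, top at 120 mm. It is steel; the green one at (90,180) is rejected.
- **jar_50:** (201,244).
- **jar_70:** (377,254).
- **jar_60:** (454,251).
- **Forceps:** the pot is at the -y end of the row.

Next I'll refine the holder centres.

```bash
python3 - <<'E'
from h import *
p,d,K,T=load('top0.npz');W=cloud(d,K,T)
m=(W[...,2]>0.016)&(W[...,2]<0.04)&(W[...,0]>.55)&(W[...,0]<.75)&(W[...,1]>-.27)&(W[...,1]<.21)
n,l,st,cc=cv2.connectedComponentsWithStats(m.astype(np.uint8))
i=1+np.argmax(st[1:,4]);w=W[l==i]
rc=cv2.minAreaRect((w[:,:2]*1000).astype(np.float32));print(rc,np.round(cv2.boxPoints(rc),1).tolist(),np.median(w[:,2]))
c=np.array(rc[0])/1000
a=cv2.boxPoints(rc)/1000
e=max([a[1]-a[0],a[2]-a[1]],key=np.linalg.norm);e/=np.linalg.norm(e);e*=np.sign(e[1])
for k in(-162,-54,54,162):
    h=c+e*k/1000;print('holder',h.round(4),'to forceps',np.linalg.norm(h-[.6304,-.328]).round(4))
# check floors: pixel blobs with z<.016 within tray
f=(W[...,2]>0.004)&(W[...,2]<0.015)&(W[...,0]>.55)&(W[...,0]<.75)&(W[...,1]>-.27)&(W[...,1]<.21)
f=cv2.morphologyEx(f.astype(np.uint8),cv2.MORPH_OPEN,np.ones((5,5)))
n,l,st,cc=cv2.connectedComponentsWithStats(f)
for i in range(1,n):
    if st[i,4]>300: print(st[i],[x/1000 for x in cv2.minAreaRect((W[l==i][:,:2]*1000).astype(np.float32))[0]])
E
```

```text
((654.06689453125, -28.703460693359375), (451.9965515136719, 124.52019500732422), 85.4442138671875) [[574.0999755859375, -249.0], [698.2000122070312, -258.8999938964844], [734.0999755859375, 191.60000610351562], [610.0, 201.5]] 0.022747168194338085
holder [ 0.6412 -0.1902] to forceps 0.1382
holder [ 0.6498 -0.0825] to forceps 0.2462
holder [0.6584 0.0251] to forceps 0.3542
holder [0.6669 0.1328] to forceps 0.4622
[ 209  139   45   44 1692] [0.6700720825195312, 0.13307745361328124]
[ 256  145   46   45 1734] [0.6575885009765625, 0.02464634323120117]
[ 304  149   45   45 1695] [0.6506641845703125, -0.08357741546630859]
[ 353  154   44   44 1715] [0.6423140869140626, -0.19284173583984374]
```

Call:
{"name": "send_rows", "arguments": {"increments": [[[0, 0, 21], [-0.08, 0.016, 0.01], 0.05], [[0, 0, 42], [-0.16, 0.032, 0.02], 0.05], [[0, 0, 63.77], [-0.243, 0.047, 0.03], 0.05], [[0, 0, 63.77], [-0.243, 0.047, 0.03], 0.05], [[0, 0, 63.77], [-0.243, 0.047, 0.03], 0.05], [[0, 0, 63.77], [-0.243, 0.047, 0.03], 0.05], [[0, 0, 63.77], [-0.243, 0.047, 0.03], 0.05], [[0, 0, 63.77], [-0.243, 0.047, 0.03], 0.05], [[0, 0, 63.77], [-0.243, 0.047, 0.03], 0.05], [[0, 0, 63.77], [-0.243, 0.047, 0.03], 0.05], [[0, 0, 63.77], [-0.243, 0.047, 0.03], 0.05], [[0, 0, 63.77], [-0.243, 0.047, 0.03], 0.05], [[0, 0, 63.77], [-0.243, 0.047, 0.03], 0.05]]}}

```text
time_s: 1.23
tcp_pos: [0.4596, 0.3834, 0.2014]
eef_rot: [180.0, -0.0, 90.2]
ft_force: [-0.3, 0.2, -0.1]
opening: 0.588
```

Call:
{"name": "send_rows", "arguments": {"increments": [[[0, 0, 0], [0, 0, 0.025], 0.05], [[0, 0, 0], [0, 0, 0.05], 0.05], [[0, 0, 0], [0, 0, 0.075], 0.05], [[0, 0, 0], [0, 0, 0.095], 0.05], [[0, 0, 0], [0, 0, 0.104], 0.05], [[0, 0, 0], [0, 0, 0.104], 0.05], [[0, 0, 0], [0, 0, 0.104], 0.01], [[0, 0, 0], [0, 0, 0.104], 0.01], [[0, 0, 0], [0, 0, 0.104], 0.01], [[0, 0, 0], [0, 0, 0.104], 0.01], [[0, 0, 0], [0, 0, 0.104], 0.01], [[0, 0, 0], [0, 0, 0.104], 0.01], [[0, 0, 0], [0, 0, 0.104], 0.01], [[0, 0, 0], [0, 0, 0.104], 0.01]]}}

```text
time_s: 2.4
tcp_pos: [0.4602, 0.3839, 0.0989]
eef_rot: [179.9, -0.1, 90.0]
ft_force: [-2.7, -0.5, 7.6]
opening: 0.256
```

```bash
cat > snap.py <<'E'
import sys,cv2,numpy as np
from workcell import r
for n,t in zip(sys.argv[1::2],sys.argv[2::2]):
    m=r.camera_model(n);p,d=r.snapshot(n);cv2.imwrite(f"pics/{n}{t}.png",p[:,:,::-1]);np.savez(f"{n}{t}.npz",p=p,d=d,K=m["mtx"],T=m["world_to_cam"])
o=r.observe();print(o['time_s'],o['tcp_pos'].round(4),o['ft_force'].round(2),o['opening'])
E
python3 snap.py wrist 1
```

```text
2.45 [0.4602 0.3839 0.0989] [-2.63 -0.01  7.55] 0.25773267652119364
```

View pics/wrist1.png

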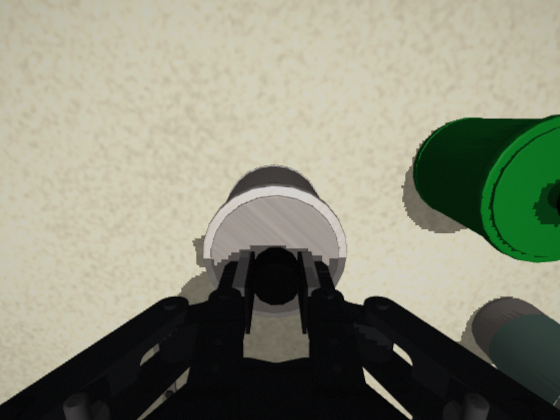

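The knob is held between the pads, at (275,275) in the wrist view, with about 7 N of light press. Lifting now.

Call:
{"name": "send_rows", "arguments": {"increments": [[[0, 0, 0], [0, 0, -0.008], 0.01], [[0, 0, 0], [0, 0, -0.025], 0.01], [[0, 0, 0], [0, 0, -0.045], 0.01], [[0, 0, 0], [0, 0, -0.07], 0.01], [[0, 0, 0], [0, 0, -0.09], 0.01], [[0, 0, 0], [0, 0, -0.1], 0.01], [[0, 0, 0], [0, 0, -0.1], 0.01], [[0, 0, 0], [0, 0, -0.1], 0.01]]}}

```text
time_s: 3.12
tcp_pos: [0.4599, 0.3833, 0.1971]
eef_rot: [180.0, -0.0, 90.0]
ft_force: [0.4, -0.0, -4.2]
opening: 0.258
```

```bash
python3 snap.py scene 1
```

```text
3.1667 [0.4595 0.383  0.1962] [ 0.52 -0.14 -3.42] 0.2608959997430069
```

View pics/scene1.png

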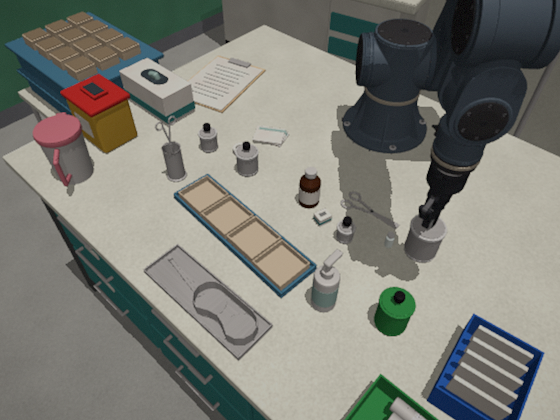

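Call:
{"name": "send_rows", "arguments": {"increments": [[[0, 0, 0], [-0.01, 0.006, 0], 0.01], [[0, 0, 0], [-0.03, 0.019, 0], 0.01], [[0, 0, 0], [-0.055, 0.034, 0], 0.01], [[0, 0, 0], [-0.08, 0.05, 0], 0.01], [[0, 0, 0], [-0.105, 0.065, 0], 0.01], [[0, 0, 0], [-0.13, 0.08, 0], 0.01], [[0, 0, 0], [-0.15, 0.095, 0], 0.01], [[0, 0, 0], [-0.17, 0.112, 0], 0.01], [[0, 0, 0], [-0.188, 0.13, 0], 0.01], [[0, 0, 0], [-0.205, 0.15, 0], 0.01], [[0, 0, 0], [-0.222, 0.172, 0], 0.01], [[0, 0, 0], [-0.237, 0.192, 0], 0.01], [[0, 0, 0], [-0.246, 0.203, 0], 0.01], [[0, 0, 0], [-0.25, 0.208, 0], 0.01], [[0, 0, 0], [-0.25, 0.208, 0], 0.01], [[0, 0, 0], [-0.25, 0.208, 0], 0.01], [[0, 0, 0], [-0.25, 0.208, 0.02], 0.01], [[0, 0, 0], [-0.25, 0.208, 0.035], 0.01], [[0, 0, 0], [-0.25, 0.208, 0.04], 0.01], [[0, 0, 0], [-0.25, 0.208, 0.04], 0.01]]}}

```text
time_s: 4.83
tcp_pos: [0.6662, 0.1339, 0.1562]
eef_rot: [-179.9, 0.0, 90.1]
ft_force: [0.6, -0.3, -3.5]
opening: 0.253
```

```bash
python3 snap.py scene 2 wrist 2
```

```text
4.9333 [0.6675 0.1338 0.1582] [ 0.5   0.3  -3.23] 0.2494252068269461
```

View pics/scene2.png

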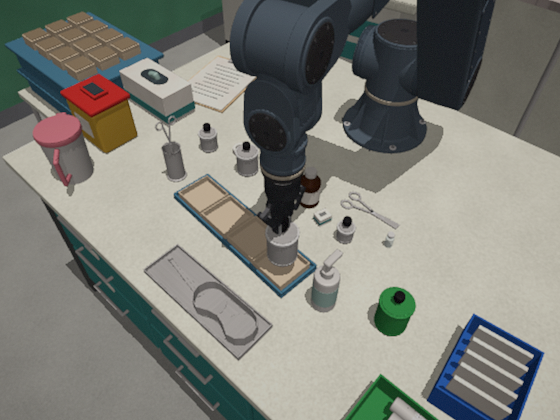

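View pics/wrist2.png

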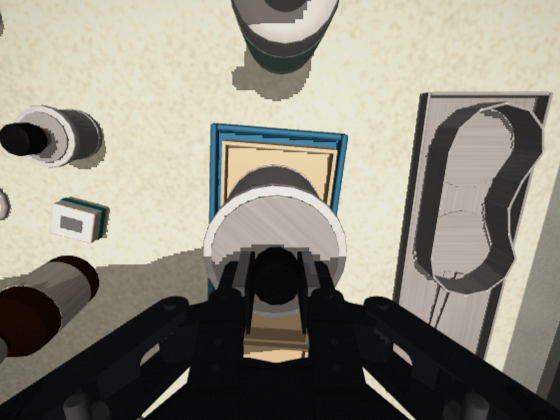

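The jar hangs above the end holder, with margin in the cream square around it in the wrist view. Lowering it now.

Call:
{"name": "send_rows", "arguments": {"increments": [[[0, 0, 0], [0, 0, 0.012], 0.01], [[0, 0, 0], [0, 0, 0.024], 0.01], [[0, 0, 0], [0, 0, 0.034], 0.01], [[0, 0, 0], [0, 0, 0.04], 0.01], [[0, 0, 0], [0, 0, 0.044], 0.01], [[0, 0, 0], [0, 0, 0.047], 0.01], [[0, 0, 0], [0, 0, 0.048], 0.01], [[0, 0, 0], [0, 0, 0.049], 0.01], [[0, 0, 0], [0, 0, 0.05], 0.01], [[0, 0, 0], [0, 0, 0.05], 0.01], [[0, 0, 0], [0, 0, 0.05], 0.01]]}}

```text
time_s: 5.85
tcp_pos: [0.668, 0.1333, 0.108]
eef_rot: [179.9, -0.0, 90.0]
ft_force: [-1.2, -0.4, 2.7]
opening: 0.252
```

Call:
{"name": "send_rows", "arguments": {"increments": [[[0, 0, 0], [0, 0, 0], 0.03], [[0, 0, 0], [0, 0, 0], 0.04], [[0, 0, 0], [0, 0, 0], 0.05], [[0, 0, 0], [0, 0, 0], 0.05], [[0, 0, 0], [0, 0, 0], 0.05], [[0, 0, 0], [0, 0, -0.012], 0.05], [[0, 0, 0], [0, 0, -0.04], 0.05], [[0, 0, 0], [0, 0, -0.075], 0.05], [[0, 0, 0], [0, 0, -0.09], 0.05], [[0, 0, 0], [0, 0, -0.09], 0.05]]}}

```text
time_s: 6.68
tcp_pos: [0.6693, 0.1336, 0.2018]
eef_rot: [179.7, -0.1, 90.0]
ft_force: [-0.0, -0.4, -0.4]
opening: 0.589
```

Call:
{"name": "send_rows", "arguments": {"increments": [[[0, 0, 0], [-0.016, -0.01, 0], 0.05], [[0, 0, 0], [-0.045, -0.028, 0], 0.05], [[0, 0, 0], [-0.075, -0.047, 0], 0.05], [[0, 0, 0], [-0.106, -0.066, 0], 0.05], [[0, 0, 0], [-0.138, -0.086, 0], 0.05], [[0, 0, 0], [-0.17, -0.106, 0], 0.05], [[0, 0, 0], [-0.202, -0.126, 0], 0.05], [[0, 0, 0], [-0.234, -0.146, 0], 0.05], [[0, 0, 0], [-0.266, -0.166, 0], 0.05], [[0, 0, 0], [-0.295, -0.184, 0], 0.05], [[0, 0, 0], [-0.312, -0.195, 0], 0.05], [[0, 0, 0], [-0.32, -0.2, 0], 0.05], [[0, 0, 0], [-0.32, -0.2, 0], 0.05], [[0, 0, 0], [-0.32, -0.2, 0], 0.05], [[0, 0, 0], [-0.32, -0.2, 0], 0.05]]}}

```text
time_s: 7.93
tcp_pos: [0.4683, -0.1859, 0.1971]
eef_rot: [-180.0, -0.0, 90.0]
ft_force: [0.1, 0.8, -0.2]
opening: 0.585
```

```bash
python3 snap.py scene 3 top 3; python3 - <<'E'
from h import *
p,d,K,T=load('top3.npz');W=cloud(d,K,T)
w=W[130:215,190:260].reshape(-1,3)
for a,b in((.094,.104),(.122,.134)):
    L=w[(w[:,2]>a)&(w[:,2]<b)];print(len(L),cv2.minEnclosingCircle((L[:,:2]*1000).astype(np.float32)),np.median(L[:,2]))
E
```

```text
8.0333 [ 0.4683 -0.1858  0.1971] [-1.2  -0.58  0.2 ] 0.5876114577241125
1019 ((667.2369995117188, 133.51995849609375), 40.0208854675293) 0.10021673250155905
109 ((667.8027954101562, 132.83238220214844), 12.012812614440918) 0.12804475318514785
```

View pics/scene3.png

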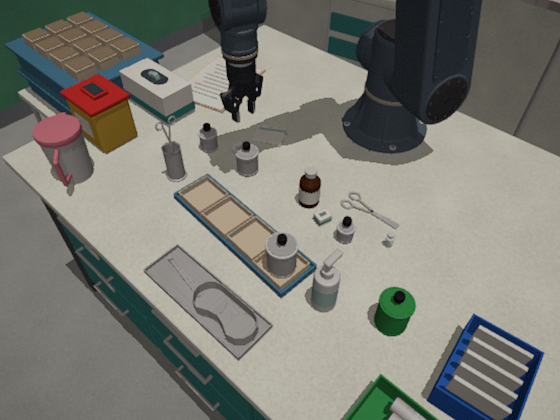

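jar_80 stands in the end holder with its lid centre at (0.667, 0.133), within 1 mm of plan. Now jar_70.

Call:
{"name": "send_rows", "arguments": {"increments": [[[0, 0, 0], [-0.001, 0, 0.025], 0.05], [[0, 0, 0], [-0.001, 0, 0.05], 0.05], [[0, 0, 0], [-0.001, 0, 0.075], 0.05], [[0, 0, 0], [-0.001, 0, 0.098], 0.05], [[0, 0, 0], [-0.001, 0, 0.111], 0.05], [[0, 0, 0], [-0.001, 0, 0.111], 0.05], [[0, 0, 0], [-0.001, 0, 0.111], 0.01], [[0, 0, 0], [-0.001, 0, 0.111], 0.01], [[0, 0, 0], [-0.001, 0, 0.111], 0.01], [[0, 0, 0], [-0.001, 0, 0.111], 0.01], [[0, 0, 0], [-0.001, 0, 0.111], 0.01], [[0, 0, 0], [-0.001, 0, 0.111], 0.01], [[0, 0, 0], [-0.001, 0, 0.111], 0.01], [[0, 0, 0], [-0.001, 0, 0.111], 0.01]]}}

```text
time_s: 9.2
tcp_pos: [0.4684, -0.1879, 0.0875]
eef_rot: [179.9, 0.0, 90.0]
ft_force: [-2.0, 0.3, 7.3]
opening: 0.259
```

Call:
{"name": "send_rows", "arguments": {"increments": [[[0, 0, 0], [0, 0, -0.008], 0.01], [[0, 0, 0], [0, 0, -0.025], 0.01], [[0, 0, 0], [0, 0, -0.045], 0.01], [[0, 0, 0], [0, 0, -0.065], 0.01], [[0, 0, 0], [0, 0, -0.08], 0.01], [[0, 0, 0], [0.01, 0.009, -0.08], 0.01], [[0, 0, 0], [0.03, 0.027, -0.08], 0.01], [[0, 0, 0], [0.052, 0.047, -0.08], 0.01], [[0, 0, 0], [0.075, 0.067, -0.08], 0.01], [[0, 0, 0], [0.098, 0.088, -0.08], 0.01], [[0, 0, 0], [0.121, 0.108, -0.08], 0.01], [[0, 0, 0], [0.144, 0.129, -0.08], 0.01], [[0, 0, 0], [0.167, 0.15, -0.08], 0.01], [[0, 0, 0], [0.19, 0.17, -0.08], 0.01], [[0, 0, 0], [0.205, 0.183, -0.08], 0.01], [[0, 0, 0], [0.212, 0.19, -0.08], 0.01], [[0, 0, 0], [0.212, 0.19, -0.08], 0.01], [[0, 0, 0], [0.212, 0.19, -0.07], 0.01], [[0, 0, 0], [0.212, 0.19, -0.05], 0.01], [[0, 0, 0], [0.212, 0.19, -0.04], 0.01]]}}

```text
time_s: 10.87
tcp_pos: [0.6565, 0.0236, 0.1239]
eef_rot: [-179.9, 0.0, 90.0]
ft_force: [-0.7, 0.2, -3.8]
opening: 0.258
```

```bash
python3 snap.py wrist 4
```

```text
10.9167 [0.6556 0.0236 0.1224] [-0.43  0.26 -6.88] 0.2561087340031258
```

View pics/wrist4.png

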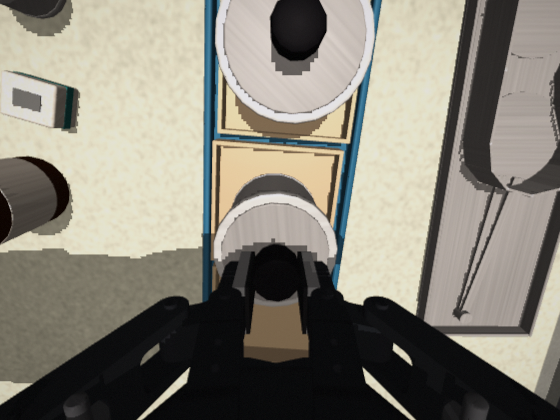

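jar_70 hangs over the third holder, beside jar_80, with clearance on all sides. Lowering.

Call:
{"name": "send_rows", "arguments": {"increments": [[[0, 0, 0], [0, 0, 0.01], 0.01], [[0, 0, 0], [0, 0, 0.018], 0.01], [[0, 0, 0], [0, 0, 0.024], 0.01], [[0, 0, 0], [0, 0, 0.027], 0.01], [[0, 0, 0], [0, 0, 0.029], 0.01], [[0, 0, 0], [0, 0, 0.03], 0.01], [[0, 0, 0], [0, 0, 0.03], 0.01], [[0, 0, 0], [0, 0, 0.03], 0.01]]}}

```text
time_s: 11.58
tcp_pos: [0.658, 0.0243, 0.0967]
eef_rot: [180.0, 0.0, 90.0]
ft_force: [-0.0, -0.6, -2.5]
opening: 0.256
```

Down 2 mm more until it touches, then release.

Call:
{"name": "send_rows", "arguments": {"increments": [[[0, 0, 0], [0, 0, 0.001], 0.01], [[0, 0, 0], [0, 0, 0.002], 0.01], [[0, 0, 0], [0, 0, 0.002], 0.01], [[0, 0, 0], [0, 0, 0.002], 0.01]]}}

```text
time_s: 11.92
tcp_pos: [0.6582, 0.0244, 0.0965]
eef_rot: [179.9, -0.0, 90.0]
ft_force: [-8.9, -0.0, 21.4]
opening: 0.257
```

Call:
{"name": "send_rows", "arguments": {"increments": [[[0, 0, 0], [0, 0, -0.001], 0.01], [[0, 0, 0], [0, 0, -0.001], 0.03], [[0, 0, 0], [0, 0, -0.001], 0.05], [[0, 0, 0], [0, 0, -0.001], 0.05], [[0, 0, 0], [0, 0, -0.001], 0.05], [[0, 0, 0], [0, 0, -0.001], 0.05], [[0, 0, 0], [0, 0, -0.012], 0.05], [[0, 0, 0], [0, 0, -0.04], 0.05], [[0, 0, 0], [0, 0, -0.075], 0.05], [[0, 0, 0], [0, 0, -0.09], 0.05], [[0, 0, 0], [0, 0, -0.09], 0.05]]}}

```text
time_s: 12.83
tcp_pos: [0.6595, 0.0244, 0.1896]
eef_rot: [179.6, -0.0, 90.0]
ft_force: [1.0, -1.1, 0.7]
opening: 0.583
```

Call:
{"name": "send_rows", "arguments": {"increments": [[[0, 0, 0], [-0.016, -0.008, 0], 0.05], [[0, 0, 0], [-0.046, -0.022, 0], 0.05], [[0, 0, 0], [-0.078, -0.038, 0], 0.05], [[0, 0, 0], [-0.112, -0.054, 0], 0.05], [[0, 0, 0], [-0.146, -0.07, 0], 0.05], [[0, 0, 0], [-0.18, -0.087, 0], 0.05], [[0, 0, 0], [-0.214, -0.103, 0], 0.05], [[0, 0, 0], [-0.248, -0.12, 0], 0.05], [[0, 0, 0], [-0.282, -0.136, 0], 0.05], [[0, 0, 0], [-0.316, -0.153, 0], 0.05], [[0, 0, 0], [-0.346, -0.167, 0], 0.05], [[0, 0, 0], [-0.366, -0.177, 0], 0.05], [[0, 0, 0], [-0.375, -0.181, 0], 0.05], [[0, 0, 0], [-0.375, -0.181, 0], 0.05], [[0, 0, 0], [-0.375, -0.181, 0], 0.05], [[0, 0, 0], [-0.375, -0.181, 0], 0.05]]}}

```text
time_s: 14.17
tcp_pos: [0.4773, -0.3497, 0.1843]
eef_rot: [180.0, -0.0, 90.1]
ft_force: [-1.0, 0.4, 0.1]
opening: 0.59
```

```bash
python3 snap.py scene 5 top 5; python3 - <<'E'
from h import *
p,d,K,T=load('top5.npz');W=cloud(d,K,T)
w=W.reshape(-1,3)
for c,a,b in(((.667,.133),.094,.104),((.658,.025),.08,.09),((.477,-.351),.058,.066),((.4804,.1907),.045,.052)):
    L=w[(w[:,2]>a)&(w[:,2]<b)&(np.hypot(w[:,0]-c[0],w[:,1]-c[1])<.06)];print(len(L),cv2.minEnclosingCircle((L[:,:2]*1000).astype(np.float32)) if len(L) else 0,np.median(L[:,2]))
E
```

```text
14.2667 [ 0.4774 -0.3496  0.1843] [-0.19  0.07  0.75] 0.5868602802769759
1018 ((667.4598388671875, 132.82936096191406), 40.07224655151367) 0.10024518221960854
737 ((657.8544921875, 24.91292953491211), 34.97450637817383) 0.0862955584479762
477 ((477.5140075683594, -350.8540344238281), 30.21458625793457) 0.06308834554084386
289 ((480.1769104003906, 191.0021514892578), 24.873096466064453) 0.04871602288965193
```

View pics/scene5.png

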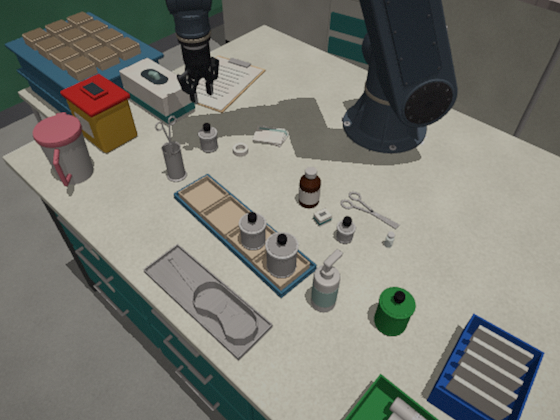

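Both jars are well centred. Now jar_60.

Call:
{"name": "send_rows", "arguments": {"increments": [[[0, 0, 0], [-0.001, 0, 0.025], 0.05], [[0, 0, 0], [-0.001, 0, 0.05], 0.05], [[0, 0, 0], [-0.001, 0, 0.075], 0.05], [[0, 0, 0], [-0.001, 0, 0.098], 0.05], [[0, 0, 0], [-0.001, 0, 0.111], 0.05], [[0, 0, 0], [-0.001, 0, 0.111], 0.05], [[0, 0, 0], [-0.001, 0, 0.111], 0.01], [[0, 0, 0], [-0.001, 0, 0.111], 0.01], [[0, 0, 0], [-0.001, 0, 0.111], 0.01], [[0, 0, 0], [-0.001, 0, 0.111], 0.01], [[0, 0, 0], [-0.001, 0, 0.111], 0.01], [[0, 0, 0], [-0.001, 0, 0.111], 0.01], [[0, 0, 0], [-0.001, 0, 0.111], 0.01], [[0, 0, 0], [-0.001, 0, 0.111], 0.01]]}}

```text
time_s: 15.43
tcp_pos: [0.4774, -0.3522, 0.0747]
eef_rot: [179.9, 0.1, 90.0]
ft_force: [-1.4, 1.6, 7.6]
opening: 0.256
```

Call:
{"name": "send_rows", "arguments": {"increments": [[[0, 0, 0], [0, 0, -0.008], 0.01], [[0, 0, 0], [0, 0, -0.025], 0.01], [[0, 0, 0], [0, 0, -0.045], 0.01], [[0, 0, 0], [0, 0, -0.065], 0.01], [[0, 0, 0], [0, 0, -0.08], 0.01], [[0, 0, 0], [0.012, 0.002, -0.08], 0.01], [[0, 0, 0], [0.038, 0.008, -0.08], 0.01], [[0, 0, 0], [0.065, 0.015, -0.08], 0.01], [[0, 0, 0], [0.09, 0.023, -0.08], 0.01], [[0, 0, 0], [0.115, 0.035, -0.08], 0.01], [[0, 0, 0], [0.138, 0.05, -0.08], 0.01], [[0, 0, 0], [0.16, 0.067, -0.08], 0.01], [[0, 0, 0], [0.182, 0.087, -0.08], 0.01], [[0, 0, 0], [0.203, 0.107, -0.08], 0.01], [[0, 0, 0], [0.224, 0.128, -0.08], 0.01], [[0, 0, 0], [0.244, 0.149, -0.08], 0.01], [[0, 0, 0], [0.26, 0.165, -0.08], 0.01], [[0, 0, 0], [0.268, 0.173, -0.08], 0.01], [[0, 0, 0], [0.268, 0.173, -0.08], 0.01], [[0, 0, 0], [0.268, 0.173, -0.08], 0.01]]}}

```text
time_s: 17.1
tcp_pos: [0.6495, -0.0828, 0.1527]
eef_rot: [-179.9, -0.0, 90.1]
ft_force: [-0.2, 0.2, -2.4]
opening: 0.256
```

```bash
python3 snap.py wrist 6
```

```text
17.15 [ 0.6492 -0.0835  0.153 ] [-0.21  0.2  -1.93] 0.2540329781956832
```

View pics/wrist6.png

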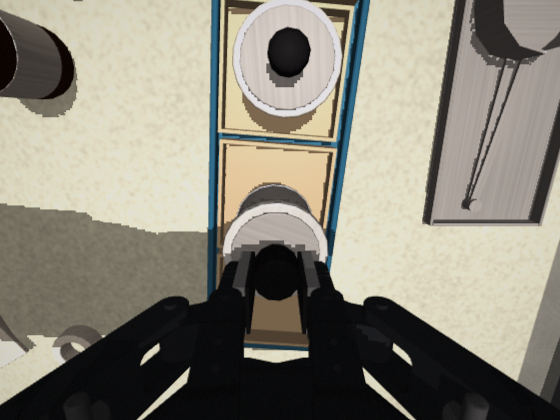

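jar_60 is held over the second holder, centred. Lowering.

Call:
{"name": "send_rows", "arguments": {"increments": [[[0, 0, 0], [0, 0, 0.015], 0.01], [[0, 0, 0], [0, 0, 0.032], 0.01], [[0, 0, 0], [0, 0, 0.048], 0.01], [[0, 0, 0], [0, 0, 0.058], 0.01], [[0, 0, 0], [0, 0, 0.064], 0.01], [[0, 0, 0], [0, 0, 0.067], 0.01], [[0, 0, 0], [0, 0, 0.069], 0.01], [[0, 0, 0], [0, 0, 0.07], 0.01], [[0, 0, 0], [0, 0, 0.071], 0.01], [[0, 0, 0], [0, 0, 0.071], 0.01], [[0, 0, 0], [0, 0, 0.071], 0.01]]}}

```text
time_s: 18.07
tcp_pos: [0.6502, -0.0839, 0.0838]
eef_rot: [179.9, 0.0, 90.0]
ft_force: [-4.1, -0.2, 8.2]
opening: 0.25
```

Call:
{"name": "send_rows", "arguments": {"increments": [[[0, 0, 0], [0, 0, 0], 0.03], [[0, 0, 0], [0, 0, 0], 0.05], [[0, 0, 0], [0, 0, 0], 0.05], [[0, 0, 0], [0, 0, 0], 0.05], [[0, 0, 0], [0, 0, 0], 0.05], [[0, 0, 0], [0, 0, -0.012], 0.05], [[0, 0, 0], [0, 0, -0.04], 0.05], [[0, 0, 0], [0, 0, -0.075], 0.05], [[0, 0, 0], [0, 0, -0.1], 0.05], [[0, 0, 0], [0, 0, -0.11], 0.05], [[0, 0, 0], [0, 0, -0.11], 0.05]]}}

```text
time_s: 18.98
tcp_pos: [0.651, -0.0839, 0.195]
eef_rot: [179.8, 0.0, 90.0]
ft_force: [1.1, 0.3, 0.9]
opening: 0.585
```

Call:
{"name": "send_rows", "arguments": {"increments": [[[0, 0, 0], [0.016, -0.01, 0], 0.05], [[0, 0, 0], [0.044, -0.027, 0], 0.05], [[0, 0, 0], [0.074, -0.046, 0], 0.05], [[0, 0, 0], [0.105, -0.065, 0], 0.05], [[0, 0, 0], [0.136, -0.084, 0], 0.05], [[0, 0, 0], [0.167, -0.103, 0], 0.05], [[0, 0, 0], [0.198, -0.122, 0], 0.05], [[0, 0, 0], [0.228, -0.141, 0], 0.05], [[0, 0, 0], [0.254, -0.157, 0], 0.05], [[0, 0, 0], [0.268, -0.166, 0], 0.05], [[0, 0, 0], [0.275, -0.17, 0], 0.05], [[0, 0, 0], [0.275, -0.17, 0], 0.05], [[0, 0, 0], [0.275, -0.17, 0], 0.05], [[0, 0, 0], [0.275, -0.17, 0], 0.05]]}}

```text
time_s: 20.15
tcp_pos: [0.4802, 0.1904, 0.1918]
eef_rot: [-180.0, 0.0, 89.9]
ft_force: [0.5, -0.1, 0.3]
opening: 0.583
```

```bash
python3 snap.py scene 7
```

```text
20.2 [0.4802 0.1903 0.1919] [ 0.64 -1.05 -0.04] 0.5890984256657902
```

View pics/scene7.png

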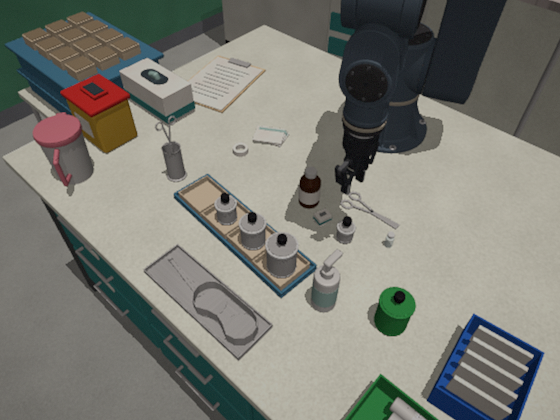

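Three jars stand in order, and the jar_50 knob is at (347,222) in the scene view, below the gripper. Grasping it.

Call:
{"name": "send_rows", "arguments": {"increments": [[[0, 0, 0], [0, 0, 0.03], 0.05], [[0, 0, 0], [0, 0, 0.06], 0.05], [[0, 0, 0], [0, 0, 0.09], 0.05], [[0, 0, 0], [0, 0, 0.115], 0.05], [[0, 0, 0], [0, 0, 0.128], 0.05], [[0, 0, 0], [0, 0, 0.132], 0.05], [[0, 0, 0], [0, 0, 0.132], 0.05], [[0, 0, 0], [0, 0, 0.132], 0.01], [[0, 0, 0], [0, 0, 0.132], 0.01], [[0, 0, 0], [0, 0, 0.132], 0.01], [[0, 0, 0], [0, 0, 0.132], 0.01], [[0, 0, 0], [0, 0, 0.132], 0.01], [[0, 0, 0], [0, 0, 0.132], 0.01], [[0, 0, 0], [0, 0, 0.132], 0.01], [[0, 0, 0], [0, 0, 0.132], 0.01]]}}

```text
time_s: 21.45
tcp_pos: [0.4806, 0.1916, 0.0615]
eef_rot: [179.9, -0.0, 90.0]
ft_force: [-1.6, -0.3, 6.6]
opening: 0.253
```

Call:
{"name": "send_rows", "arguments": {"increments": [[[0, 0, 0], [0, 0, -0.008], 0.01], [[0, 0, 0], [0, 0, -0.03], 0.01], [[0, 0, 0], [0, 0, -0.055], 0.01], [[0, 0, 0], [0, 0, -0.08], 0.01], [[0, 0, 0], [0, 0, -0.105], 0.01], [[0, 0, 0], [0, 0, -0.12], 0.01], [[0, 0, 0], [0, 0, -0.12], 0.01], [[0, 0, 0], [-0.012, 0.005, -0.12], 0.01], [[0, 0, 0], [-0.035, 0.014, -0.12], 0.01], [[0, 0, 0], [-0.06, 0.023, -0.12], 0.01], [[0, 0, 0], [-0.085, 0.032, -0.12], 0.01], [[0, 0, 0], [-0.11, 0.042, -0.12], 0.01], [[0, 0, 0], [-0.135, 0.051, -0.12], 0.01], [[0, 0, 0], [-0.16, 0.06, -0.12], 0.01], [[0, 0, 0], [-0.187, 0.064, -0.12], 0.01], [[0, 0, 0], [-0.214, 0.068, -0.12], 0.01], [[0, 0, 0], [-0.24, 0.072, -0.12], 0.01], [[0, 0, 0], [-0.262, 0.076, -0.12], 0.01], [[0, 0, 0], [-0.275, 0.08, -0.12], 0.01], [[0, 0, 0], [-0.28, 0.08, -0.12], 0.01]]}}

```text
time_s: 23.12
tcp_pos: [0.56, -0.0904, 0.18]
eef_rot: [-180.0, 0.0, 89.9]
ft_force: [-0.0, 0.8, -1.2]
opening: 0.256
```

```bash
python3 snap.py scene 8
```

```text
23.1667 [ 0.5597 -0.09    0.18  ] [-0.69 -0.56 -1.22] 0.2540440637450519
```

View pics/scene8.png

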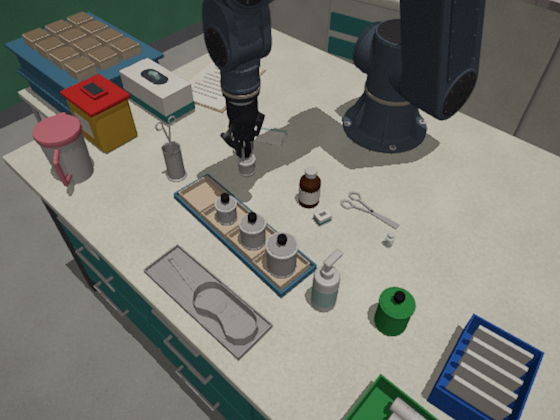

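Call:
{"name": "send_rows", "arguments": {"increments": [[[0, 0, 0], [-0.012, 0.006, 0], 0.01], [[0, 0, 0], [-0.035, 0.018, 0], 0.01], [[0, 0, 0], [-0.06, 0.034, 0], 0.01], [[0, 0, 0], [-0.08, 0.054, 0], 0.01], [[0, 0, 0], [-0.094, 0.072, 0], 0.01], [[0, 0, 0], [-0.101, 0.081, 0], 0.01], [[0, 0, 0], [-0.101, 0.081, 0], 0.01], [[0, 0, 0], [-0.101, 0.081, 0.02], 0.01], [[0, 0, 0], [-0.101, 0.081, 0.045], 0.01], [[0, 0, 0], [-0.101, 0.081, 0.06], 0.01], [[0, 0, 0], [-0.101, 0.081, 0.06], 0.01]]}}

```text
time_s: 24.08
tcp_pos: [0.6389, -0.1881, 0.1169]
eef_rot: [-179.7, -0.1, 90.1]
ft_force: [-0.6, 0.5, -2.4]
opening: 0.256
```

```bash
python3 snap.py wrist 9
```

```text
24.1333 [ 0.6396 -0.1884  0.1191] [ 0.01 -0.64  0.07] 0.25253901754867597
```

View pics/wrist9.png

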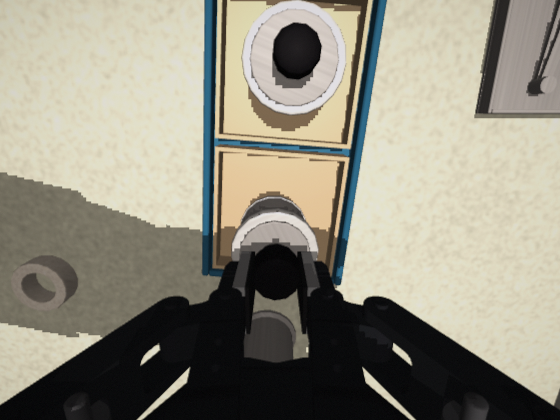

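jar_50 is over the holder by the forceps pot. Lowering.

Call:
{"name": "send_rows", "arguments": {"increments": [[[0, 0, 0], [0, 0, 0.012], 0.01], [[0, 0, 0], [0, 0, 0.025], 0.01], [[0, 0, 0], [0, 0, 0.036], 0.01], [[0, 0, 0], [0, 0, 0.043], 0.01], [[0, 0, 0], [0, 0, 0.047], 0.01], [[0, 0, 0], [0, 0, 0.049], 0.01], [[0, 0, 0], [0, 0, 0.05], 0.01], [[0, 0, 0], [0, 0, 0.051], 0.01], [[0, 0, 0], [0, 0, 0.051], 0.01], [[0, 0, 0], [0, 0, 0.051], 0.01]]}}

```text
time_s: 24.97
tcp_pos: [0.6411, -0.1899, 0.0707]
eef_rot: [179.9, 0.0, 90.0]
ft_force: [-4.4, 0.0, 7.7]
opening: 0.256
```

Contact made. Releasing, rising, and backing off to a clear spot.

Call:
{"name": "send_rows", "arguments": {"increments": [[[0, 0, 0], [0, 0, 0], 0.03], [[0, 0, 0], [0, 0, 0], 0.05], [[0, 0, 0], [0, 0, 0], 0.05], [[0, 0, 0], [0, 0, 0], 0.05], [[0, 0, 0], [0, 0, 0], 0.05], [[0, 0, 0], [0, 0, -0.012], 0.05], [[0, 0, 0], [0, 0, -0.04], 0.05], [[0, 0, 0], [0, 0, -0.075], 0.05], [[0, 0, 0], [0, 0, -0.11], 0.05], [[0, 0, 0], [0, 0, -0.13], 0.05], [[0, 0, 0], [0.01, -0.03, -0.13], 0.05], [[0, 0, 0], [0.02, -0.065, -0.13], 0.05], [[0, 0, 0], [0.03, -0.1, -0.13], 0.05], [[0, 0, 0], [0.035, -0.135, -0.13], 0.05], [[0, 0, 0], [0.04, -0.17, -0.13], 0.05], [[0, 0, 0], [0.04, -0.2, -0.13], 0.05], [[0, 0, 0], [0.04, -0.22, -0.13], 0.05], [[0, 0, 0], [0.04, -0.22, -0.13], 0.05], [[0, 0, 0], [0.04, -0.22, -0.13], 0.05]]}}

```text
time_s: 26.55
tcp_pos: [0.4204, -0.1498, 0.1999]
eef_rot: [179.9, 0.0, 90.0]
ft_force: [0.8, -0.1, -1.1]
opening: 0.585
```

```bash
python3 snap.py scene 10 top 10; python3 - <<'E'
from h import *
p,d,K,T=load('top10.npz');W=cloud(d,K,T)
w=W.reshape(-1,3)
for n,c,z in(('80',(.667,.133),.099),('70',(.658,.025),.085),('60',(.65,-.083),.071),('50',(.6415,-.191),.057)):
  for q,a,b in(('lid',z-.004,z+.005),('knob',z+.024,z+.036)):
    L=w[(w[:,2]>a)&(w[:,2]<b)&(np.hypot(w[:,0]-c[0],w[:,1]-c[1])<.06)];o=cv2.minEnclosingCircle((L[:,:2]*1000).astype(np.float32));print(n,q,np.round(o[0],1),round(o[1],1),np.median(L[:,2]).round(4),'pot',np.hypot(o[0][0]-630.4,o[0][1]+328).round(1))
L=w[(w[:,2]>.115)&(np.hypot(w[:,0]-.443,w[:,1]-.035)<.04)];print('bottle',cv2.minEnclosingCircle((L[:,:2]*1000).astype(np.float32)))
E
```

```text
26.65 [ 0.4215 -0.1499  0.1995] [-0.76  0.1  -0.23] 0.5850179932644073
80 lid [667.1 133.2] 40.1 0.1002 pot 462.6
80 knob [667.5 132.7] 11.9 0.1281 pot 462.2
70 lid [657.7  25.2] 35.0 0.0861 pot 354.2
70 knob [657.9  25.2] 11.9 0.114 pot 354.3
60 lid [650.3 -83.3] 29.7 0.0721 pot 245.5
60 knob [649.7 -83.9] 11.9 0.1 pot 244.9
50 lid [ 640.1 -190.1] 25.1 0.0575 pot 138.3
50 knob [ 640.4 -190. ] 11.7 0.0864 pot 138.3
bottle ((443.12005615234375, 35.31535339355469), 15.712667465209961)
```

View pics/scene10.png

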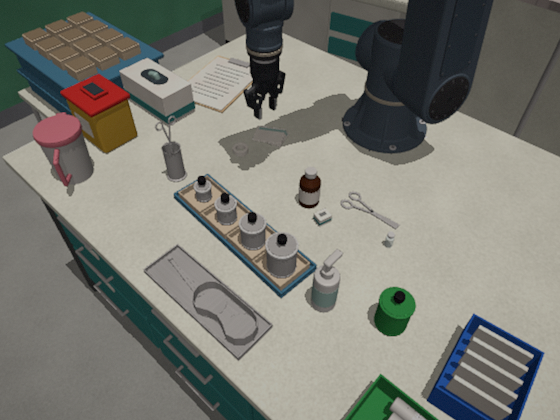

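View pics/top10.png

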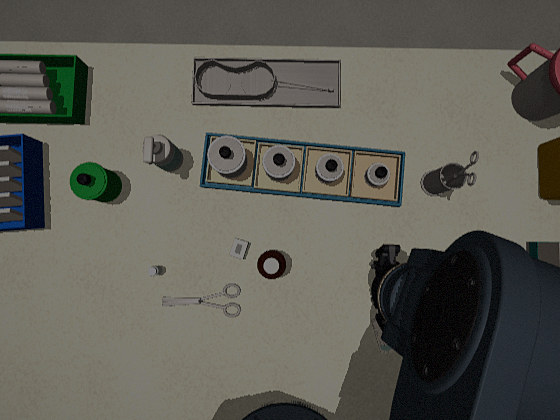

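All four jars stand upright, smallest at the forceps end (377,174) to largest at (227,155) in the top view. The bottle has not moved.

```bash
python3 -c "
from workcell import r
print(r.job_done())"
```

```text
the job is handed in; nothing more can be done
None
```

All four jars are in the blue tray, upright, one per holder, running jar_50, jar_60, jar_70, jar_80 away from the forceps pot. I lifted each by its knob, lowered it until the force reading showed contact with the holder floor, and then let go. I handed the job in at about 26.7 s; no verdict was given.

The last top and scene views gave these results:
- **Position:** jar centres are within about 3 mm of the holder centres. Distances to the pot are 138, 245, 354 and 462 mm, each inside its required band.
- **Upright:** lid and knob centres agree to within about 1 mm, and lid heights match jars standing on the holder floors.
- **Bottle:** it moved less than 1 mm.
- **Gripper:** it is clear of everything.

No final check failed. The only oddities were small: about 7 N of upward force each time the fingers closed on a knob, and a brief 21 N when jar_70 touched down.

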